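Load the sample mixer and press its keyed spindle home

TASK

Gently stand the two sample jars upright in the four-cell carrier of the mixer, one per cell in diagonally opposite cells so that it is balanced, and let go of them. Then take the spindle from its white holder by its handle, push it into the hub in the middle of the carrier, turning it until its key slips into the keyway, and keep pushing against the spring until its flange sits flush on the hub. Finish while still holding the spindle pressed fully home, do not let go of it, and leave the wash bottle, slide box and glass dish where they are.

Things in the scene. Friction and masses are not known exactly. Their poses are not given: they have to be found in the camera images.
- mixer: Fixed bench sample mixer: grey housing 200 x 200 x 52 mm under a square aluminium carrier, 190 x 190 mm, walls 4 mm. Dividers 3 mm thick along its x and y axes make four cells of about 89 x 89 mm less the hub's corner. Cell floors are 56 mm, wall and divider tops 86 mm above the bench. Origin under its centre on the bench, z up; a small black knob and panel are on its -x side.
- cell0 (a point): Point on the floor of one cell of the carrier, 50 mm from the mixer's centre line along mixer +x and along mixer +y: where a jar's base centre can stand (within about 20 mm). The cell diagonally across is cell2. Axes as the mixer's.
- cell1 (a point): Point on the floor of one cell of the carrier, 50 mm from the mixer's centre line along mixer -x and along mixer +y: where a jar's base centre can stand (within about 20 mm). The cell diagonally across is cell3. Axes as the mixer's.
- cell2 (a point): Point on the floor of one cell of the carrier, 50 mm from the mixer's centre line along mixer -x and along mixer -y: where a jar's base centre can stand (within about 20 mm). The cell diagonally across is cell0. Axes as the mixer's.
- cell3 (a point): Point on the floor of one cell of the carrier, 50 mm from the mixer's centre line along mixer +x and along mixer -y: where a jar's base centre can stand (within about 20 mm). The cell diagonally across is cell1. Axes as the mixer's.
- hub_face (a point): Centre of the top face of the hub, 107 mm above the bench. The bore is vertical, round, 22.6 mm across, open at the top. One keyway 10 mm wide runs down its full depth, reaching 18 mm out from the axis towards this frame's +x. The angle between keyway and mixer varies. 30 mm below the face the sprung brass ejector closes the bore.
- hub: The hub: a fixed steel collar 52 mm across and 51 mm tall that rises from the centre of the carrier; it does not turn. Origin at the centre of its foot, on the cell floor level; its x axis points to the keyway.
- ejector (a joint): Travel of the sprung brass ejector in the hub, m: 0 when up (its top 30 mm below the hub face), about 0.010 when the spindle is fully home, stop at 0.0115. The spring pushes up with about 5 N at 0 and 9.5 N at 0.010, enough to lift the released spindle.
- spindle: Loose upright keyed steel spindle, about 0.25 kg, hanging by its flange in the holder. Origin: centre of the flange's underside, z up. Below it a round shaft 20 mm across, 40 mm long, its last 5 mm tapering to 13 mm. Key 7 mm wide on the +x side, out to 15.5 mm from the axis, from 4 to 26 mm below the flange; the lowest 14 mm of shaft has no key and enters the bore first.
- key_tab (a point): On the spindle's flange (round, 50 mm across, 6 mm thick), near the tip of its one tab, 9 mm wide, which reaches 38 mm from the axis directly above the key. This point is 36 mm along the spindle's +x and 3 mm above its origin. It shows which way the key points.
- handle (a point): Middle of the spindle's black flat handle, 24 mm above the spindle's origin on its axis. The handle is 50 mm long along the spindle's x, 14 mm thick along y, and stands from 6 to 42 mm above the origin: pinch its flat sides from above.
- holder: White fixed holder block 80 x 80 x 60 mm for the spindle, with a round vertical hole 34 mm across through its middle. Origin under its centre on the bench; the spindle's flange rests on its top, 60 mm above the bench.
- jar_a: Capped glass sample jar, 40 mm across, 70 mm tall, about 0.12 kg, with black cap and paper label, standing on the bench. Origin at the centre of its base, z up.
- jar_b: The other sample jar, the same as jar_a.
- wash_bottle: Bystander: white wash bottle with yellow cap and spout, 66 mm across, 208 mm tall. Origin at the base centre.
- slide_box: Bystander: grey slide box 95 x 70 x 30 mm lying on the bench. Origin at the base centre.
- dish: Bystander: shallow glass dish 90 mm across, 16 mm tall. Origin at the base centre.

How it is judged:
On the way, in this order (a step that is already met when the one before it is completed fails the run):
1. both jars stand upright and released in diagonally opposite cells ((((horizontal distance between jar_a and cell0 below 0.04 m and z of jar_a in the frame of cell0 below 0.004 m and angle between jar_a's own z axis and vertical below 0.1 rad) and (horizontal distance between jar_b and cell2 below 0.04 m and z of jar_b in the frame of cell2 below 0.004 m and angle between jar_b's own z axis and vertical below 0.1 rad)) or ((horizontal distance between jar_a and cell1 below 0.04 m and z of jar_a in the frame of cell1 below 0.004 m and angle between jar_a's own z axis and vertical below 0.1 rad) and (horizontal distance between jar_b and cell3 below 0.04 m and z of jar_b in the frame of cell3 below 0.004 m and angle between jar_b's own z axis and vertical below 0.1 rad)) or ((horizontal distance between jar_a and cell2 below 0.04 m and z of jar_a in the frame of cell2 below 0.004 m and angle between jar_a's own z axis and vertical below 0.1 rad) and (horizontal distance between jar_b and cell0 below 0.04 m and z of jar_b in the frame of cell0 below 0.004 m and angle between jar_b's own z axis and vertical below 0.1 rad)) or ((horizontal distance between jar_a and cell3 below 0.04 m and z of jar_a in the frame of cell3 below 0.004 m and angle between jar_a's own z axis and vertical below 0.1 rad) and (horizontal distance between jar_b and cell1 below 0.04 m and z of jar_b in the frame of cell1 below 0.004 m and angle between jar_b's own z axis and vertical below 0.1 rad))) and contact force between the fingers and jar_a below 0.3 N and contact force between the fingers and jar_b below 0.3 N), for 0.2 s.
2. the spindle is keyed and pressed fully home in the hub by the gripper (z of spindle in the frame of hub_face below 0.0025 m and horizontal distance between spindle and hub_face below 0.003 m and x of key_tab in the frame of hub_face above 0.02 m and angle between spindle's own z axis and vertical below 0.06 rad and value of joint ejector above 0.0075 m and contact force between the fingers and spindle above 1.5 N), for 0.2 s.
At the end, for the whole second after the job is handed in: Jars upright on the floors of opposite cells (within 40 mm of the cell points), not touched; spindle flange within 2.5 mm of the hub face and 3 mm of its axis, upright within 0.06 rad, key in the keyway, ejector down over 7.5 mm, fingers bearing on the spindle with over 1.5 N (all of step 1 and all of step 2); the arm keeps its last pose, push and grip.
It fails at once if the wash bottle, slide box or dish is moved more than 30 mm (distance of any of wash_bottle, slide_box, dish from where it was at the start of the episode above 0.03 m).
It fails at once if a jar is tipped over (angle between any of jar_a, jar_b's own z axis and vertical above 0.6 rad).
It fails at once if a jar is dropped (falls untouched faster than 0.6 m/s) ((linear speed of jar_a above 0.6 m/s and contact force between the fingers and jar_a below 0.1 N) or (linear speed of jar_b above 0.6 m/s and contact force between the fingers and jar_b below 0.1 N)).
It fails at once if a jar is rammed into the carrier (over 60 N) (contact force between any of jar_a, jar_b and mixer above 60 N).
It also fails if it takes over 72 s, if anything falls off the work surface, if the arm or the gripper's body presses on something with over 40 N, if the wrist force passes 120 N, or if a joint passes its speed limit or range.

ROBOT

A 7-joint arm with a two-finger parallel gripper is mounted at the origin on the work surface. World frame = base frame: x ahead of the robot, y to its left, z up, the work surface at z = 0. Lengths are in m, angles in rad, forces in N, time in s.
With the tool pointing down it reaches from about 0.425 to 0.875 m from the base axis. Payload 4.7 kg.
Tool frame: the origin (TCP) lies at the very end of the fingers, on their centre line; the grasp point (between the pads) lies 19 mm behind it; z points along the fingers, y is the line along which they close (so a half turn about z gives the same grasp; the last joint's range is limited). The gripper opens to 87 mm and grips with 3 to 60 N. Pads are 19 mm wide; open, the fingers measure 117 mm over their backs; the gripper's body (75 mm by 190 mm) begins 51 mm behind the grasp point.
Start: joints at [-1.17, 0.321, -0.07, 1.45, 0.023, 1.371, -0.057], TCP at [0.245, 0.602, 0.223] pointing down, gripper open.
Joint ranges: [-2.86, 2.86], [-0.3, 2.09], [-1.38, 1.24], [0.06, 2.45], [-1.56, 4.7], [0.09, 2.05], [-2.69, 2.69]. Speed limits (rad/s): [2.57, 2.57, 3.14, 3.14, 3.14, 3.14, 3.14].

INTERFACE

Orientations are given as a 3x3 rotation matrix whose columns are the frame's x, y, z axes.
In Python, from station import ctrl gives the robot as it stands.
- The arm moves only by the tool nudge_tcp, called after "Call:" by a JSON object that holds its "name" and its "arguments", one argument or row to a line. Schema: {"type":"object","properties":{"moves":{"type":"array","items":{"type":"object","properties":{"dx":{"type":"number"},"dy":{"type":"number"},"dz":{"type":"number"},"drx":{"type":"number"},"dry":{"type":"number"},"drz":{"type":"number"}},"additionalProperties":false},"minItems":1,"maxItems":10},"finger_gap":{"type":"number"},"grip_n":{"type":"number"},"only":{"type":"string"},"quiet":{"type":"boolean"},"lines":{"type":"string"}},"required":["moves"],"additionalProperties":false}. moves is a list of rows, 1 to 10 of them, each an object with the fields dx, dy, dz (the shift in m), drx, dry, drz (a rotation vector in rad); a field left out counts as zero; each row is the pose to reach, as a shift and turn from the pose commanded when the call began, along the tool's axes at that moment; what a row does not reach only later rows make up. A row lasts 1/10 s, in which the tool goes at most 0.05 m and 0.15 rad, less where a joint would pass 70% of its speed; a pose out of reach is approached as far as the arm can. finger_gap is the finger opening in m, set as the call begins (left out keeps the last). The fingers move at their own pace and stop on an object; grip_n is the grip in N (left out, the last holds). Time passes only in rows, so rows that do not move let the fingers close. The tool returns the time, the measured TCP pose, the force, the opening and the grip force at its end. only (a regular expression) keeps the lines of the reply that match it, lines (a string "A,B") keeps lines A to B, and quiet returns only ok. Input that does not fit is refused with a message, and nothing moves.
- ctrl.state(): the state, without advancing time (a new reading comes with each control period).
- ctrl.snapshot(name): name is "side" or "top"; returns the picture (400x640x3 uint8, red, green, blue); there is no depth.
- ctrl.camera_model(name): a dict with "camera_matrix" (3x3 intrinsics, pixels), "D" ([k1, k2, p1, p2, k3] as OpenCV has them; the pictures are not rectified), "R" (3x3) and "t" (3): a world point X has camera coordinates R X + t. Camera axes: x right, y down, z forward; pixel columns grow to the right and rows downward; lengths in m; the calibration is good to about 2 mm. A picture is of the moment at which its call begins. camera_model takes no time and is no camera call.
- ctrl.sign_off(): hands the job in; it is judged then, once.
The state is a dict: "time": time; "joints": joint angles; "qvel": joint speeds; "effort": joint torques, N m; "ee_pos": TCP position; "tcp_rot": TCP orientation; "wrist_force": force on the tool from outside, world axes, zero at the start; "ft_torque": the same for the moment, N m; "gripper_width": finger opening in m; "grip_force": force on a finger pad.
Only numpy, scipy, OpenCV 4.12 (cv2) and the standard library are available. Lean on these libraries where they do the work, as an engineer would, in place of code of your own. Each camera call takes 0.05 s, during which the arm holds its last target. There are 200 camera calls.

## Working session

There is one attempt and no reset: what is moved stays moved. The work goes in short steps, Python scripts to look and compute and a tool call to move; the robot and the scene stay as the last step left them, time stands still between calls to the robot, and variables do not carry over. Pictures are saved under pics/ and viewed, at most 10 in all, crops included, and the job is handed in when it is done.

```bash
ls; mkdir -p pics
```

Run:
```python
from station import ctrl
import cv2
for n in("side","top"):
    cv2.imwrite(f"pics/{n}0.png",ctrl.snapshot(n)[:,:,::-1])
    print({k:[[round(float(x),4) for x in __import__('numpy').ravel(v)]] for k,v in ctrl.camera_model(n).items()})
s=ctrl.state();print(s["ee_pos"],s["tcp_rot"],s["time"])
```

```text
pics
station.py
{'camera_matrix': [[504.3011, 0.0, 322.1221, 0.0, 504.3011, 199.8459, 0.0, 0.0, 1.0]], 'D': [[0.0325, 0.0, 0.0, 0.0, 0.0]], 'R': [[0.8227, -0.5685, 0.0064, -0.422, -0.6182, -0.6632, 0.3809, 0.5429, -0.7484]], 't': [[-0.4578, 0.3357, 1.0509]]}
{'camera_matrix': [[367.4966, 0.0, 323.2332, 0.0, 367.4966, 194.8196, 0.0, 0.0, 1.0]], 'D': [[-0.0027, 0.0, 0.0, 0.0, 0.0]], 'R': [[0.0019, -1.0, -0.0039, -0.9875, -0.0012, -0.1579, 0.1579, 0.0041, -0.9875]], 't': [[0.0239, 0.6034, 0.8638]]}
[0.24503566 0.60150778 0.22157143] [[-9.26136660e-01  3.77187681e-01 -5.83797471e-04]
 [ 3.77188127e-01  9.26135250e-01 -1.61742131e-03]
 [-6.93959785e-05 -1.71815465e-03 -9.99998522e-01]] 0.1
```
View pics/side0.png

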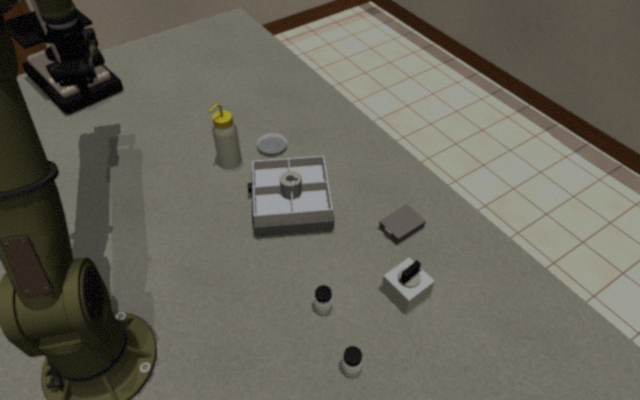

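View pics/top0.png

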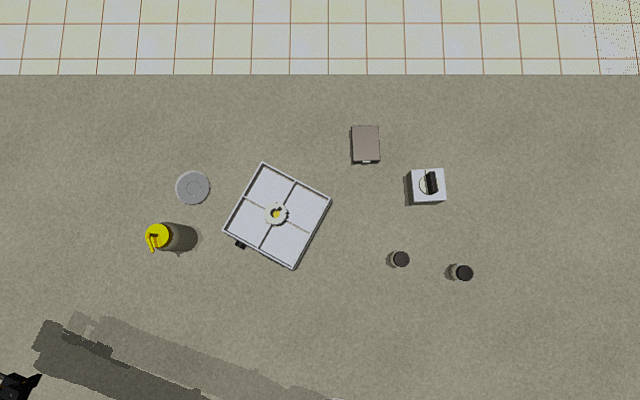

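The top view shows the jar caps at (401,259) and (463,272), the hub at (276,214), the holder at (427,186) and the knob at (240,245). The side view shows the spindle handle at (411,270).

Create h.py:
```python
from station import ctrl
import cv2, numpy as np
def cam(n):
    m=ctrl.camera_model(n); return [np.array(m[k],float) for k in("camera_matrix","D","R","t")]
def ray(n,p,z):
    K,D,R,t=cam(n); u=cv2.undistortPoints(np.array([[p]],float),K,D)[0,0]
    c=-R.T@t; d=R.T@np.array([*u,1]); return c+d*(z-c[2])/d[2]
def pix(n,X):
    K,D,R,t=cam(n); return cv2.projectPoints(np.array([X],float),cv2.Rodrigues(R)[0],t,K,D)[0][0,0]
def blobs(mask,amin=15):
    c,_=cv2.findContours(mask.astype(np.uint8),cv2.RETR_EXTERNAL,cv2.CHAIN_APPROX_NONE)
    return [k for k in c if cv2.contourArea(k)>=amin]
def tool(dw):  # world shift -> tool axes
    return ctrl.state()["tcp_rot"].T@np.array(dw) if hasattr(ctrl.state()["tcp_rot"],'T') else np.array(ctrl.state()["tcp_rot"]).T@np.array(dw)
```

Run:
```python
from h import *
np.set_printoptions(precision=4,suppress=True)
a=cv2.imread("pics/top0.png");b=cv2.imread("pics/side0.png")
for n,im,box in(("top",a,(380,160,490,290)),("side",b,(300,250,440,380))):
    K,D,R,t=cam(n);print(n,"cam at",-R.T@t)
    x0,y0,x1,y1=box
    m=np.zeros(im.shape[:2],bool);m[y0:y1,x0:x1]=im[y0:y1,x0:x1].max(2)<45
    for c in blobs(m):
        r=cv2.minAreaRect(c);print(n,r,cv2.contourArea(c),"z.07",ray(n,r[0],.07)[:2],"z.065",ray(n,r[0],.065)[:2],"z.1",ray(n,r[0],.1)[:2])
# carrier corners in top
g=a.astype(int);m=np.zeros(a.shape[:2],bool);s=a[150:285,210:345];m[150:285,210:345]=s.min(2)>150
c=max(blobs(m),key=cv2.contourArea);r=cv2.minAreaRect(c);print("carrier",r)
for p in cv2.boxPoints(r):print(p,ray("top",p,.086))
f=lambda im,x,y,w,k:cv2.resize(im[y-w:y+w,x-w:x+w],None,fx=k,fy=k,interpolation=cv2.INTER_CUBIC)
o=np.vstack([np.hstack([f(a,277,213,20,10)[:300],f(a,427,186,30,6.6667)[:300,:400]]) if 0 else np.hstack([cv2.resize(f(a,277,213,20,10),(300,300)),cv2.resize(f(a,427,186,30,10),(300,300))]),
 np.hstack([cv2.resize(f(b,291,184,20,10),(300,300)),cv2.resize(f(b,409,282,30,10),(300,300))])])
cv2.imwrite("pics/crop.png",o)
```

```text
top cam at [0.4594 0.0211 0.9483]
top ((464.0, 273.0), (14.0, 16.0), 90.0) 29.0 z.07 [ 0.4151 -0.3048] z.065 [ 0.4149 -0.3066] z.1 [ 0.4166 -0.2936]
top ((431.0270080566406, 182.6621551513672), (21.700666427612305, 8.713146209716797), 80.53767395019531) 77.5 z.07 [ 0.6301 -0.2372] z.065 [ 0.6311 -0.2387] z.1 [ 0.6243 -0.2284]
side cam at [ 0.1179 -0.6232  1.0121]
side ((352.0, 356.0), (18.0, 16.0), 90.0) 236.5 z.07 [ 0.4138 -0.3083] z.065 [ 0.4154 -0.3066] z.1 [ 0.4044 -0.3183]
side ((323.0, 293.5), (15.0, 14.0), 90.0) 180.0 z.07 [ 0.4467 -0.1614] z.065 [ 0.4484 -0.1589] z.1 [ 0.4362 -0.1761]
side ((409.68585205078125, 272.21240234375), (9.501280784606934, 26.152040481567383), 48.8140754699707) 185.5 z.07 [ 0.6358 -0.2253] z.065 [ 0.6386 -0.2232] z.1 [ 0.6194 -0.238 ]
carrier ((275.541259765625, 213.7484130859375), (81.14757537841797, 81.74153900146484), 28.73979377746582)
[220.3137 230.0752] [0.5133 0.2657 0.086 ]
[259.6177 158.4032] [0.6862 0.1786 0.086 ]
[330.7689 197.4216] [0.5911 0.0068 0.086 ]
[291.4648 269.0936] [0.424  0.0975 0.086 ]
```

View pics/crop.png

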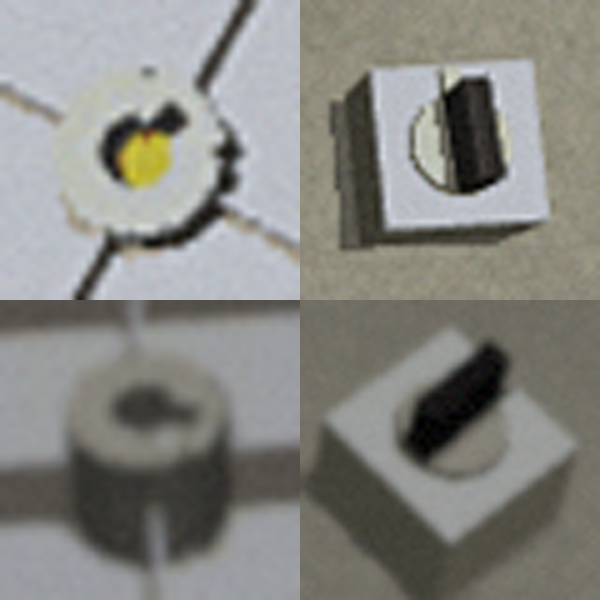

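The crop's top panels show the hub centre near (275.4,213), with the keyway pocket near (280.7,208.3). The flange centre is near (428.8,183.8), and its tab points up the image to about (427,171). Next I'll refine these with masks.

Run:
```python
from h import *
np.set_printoptions(precision=4,suppress=True)
a=cv2.imread("pics/top0.png");b=cv2.imread("pics/side0.png");ai=a.astype(int);bi=b.astype(int)
# jar a cap top view
for thr in(60,75):
    m=np.zeros(a.shape[:2],bool);m[240:290,380:490]=ai[240:290,380:490].max(2)<thr
    for c in blobs(m,40):
        (x,y),r=cv2.minEnclosingCircle(c);print("cap",thr,(x,y),r,ray("top",(x,y),.065)[:2],ray("top",(x,y),.07)[:2])
# hub: dark keyway/bore within face
def cents(n,im,box,f):
    x0,y0,x1,y1=box;m=np.zeros(im.shape[:2],bool);m[y0:y1,x0:x1]=f(im[y0:y1,x0:x1]);return m
cream=lambda s:(s[...,0]<s[...,2]-3)&(s.min(2)>110)
m=cents("top",ai,(258,194,296,232),cream);bl=max(blobs(m),key=cv2.contourArea);h=cv2.convexHull(bl);e=cv2.fitEllipse(h);print("hub face",e,ray("top",e[0],.107))
d=cents("top",ai,(268,204,285,222),lambda s:s.max(2)<110)
print("\n".join("".join("#" if d[y,x] else "." if m[y,x] else " " for x in range(258,296)) for y in range(196,230)))
m=cents("top",ai,(410,162,446,204),cream)
k=cents("top",ai,(410,162,446,204),lambda s:s.max(2)<60)
print("\n".join("".join("#" if k[y,x] else "." if m[y,x] else " " for x in range(410,446)) for y in range(164,204)))
# holder top face corners
w=cents("top",ai,(400,160,455,210),lambda s:(s.min(2)>140))
r=cv2.minAreaRect(max(blobs(w),key=cv2.contourArea));print("holder",r,ray("top",r[0],.06))
for p in cv2.boxPoints(r):print(ray("top",p,.06)[:2])
kn=cents("top",ai,(232,236,248,252),lambda s:s.max(2)<40);
for c in blobs(kn,5):print("knob",c.mean((0,1)),ray("top",c.mean((0,1)),.03))
for n,p,z in(("bottle",(158,232),.2),("dish",(193,187),.01),("box",(365,142),.03)):print(n,ray("top",p,z))
```

```text
cap 60 (463.8783874511719, 272.6891784667969) 8.32479476928711 [ 0.4156 -0.3064] [ 0.4158 -0.3045]
cap 75 (464.0789489746094, 272.7894592285156) 8.547065734863281 [ 0.4154 -0.3068] [ 0.4156 -0.305 ]
cap 75 (400.70001220703125, 258.8999938964844) 7.931039333343506 [ 0.4473 -0.1588] [ 0.4474 -0.1578]
hub face ((270.27508544921875, 212.7001190185547), (21.361194610595703, 29.448530197143555), 103.65196228027344) [0.5521 0.1464 0.107 ]
                                      
                                      
                                      
                                      
                                      
                                      
                                      
              .... .                  
            ..... . .    ##           
.         ...       .                 
..       ....        .                
  ...    . ..        ##. .            
     .....    . #  .####              
      . ..    ##########.             
      ...... ##########.              
       ..   .###                      
       .    ####     .    ..          
 
[... 1831 characters left out ...]
              
 ##                                 
  #                                 
# #                                 
# #                                 
  #                                .
  #                          ####  .
#             ##### ### #####   ....
##      #### ##              .......
holder ((428.6293029785156, 184.19827270507812), (32.414554595947266, 33.765159606933594), 86.633544921875) [ 0.6282 -0.2341  0.06  ]
[ 0.6664 -0.1918]
[ 0.6715 -0.2753]
[ 0.5906 -0.2759]
[ 0.5856 -0.1935]
knob [242.3846 245.6923] [0.4783 0.2251 0.03  ]
knob [237.0769 243.1538] [0.4846 0.2385 0.03  ]
bottle [0.5021 0.3602 0.2   ]
dish [0.6296 0.3635 0.01  ]
box [ 0.7449 -0.083   0.03  ]
```

Run:
```python
from h import *
np.set_printoptions(precision=4,suppress=True)
c=ray("top",(275.4,213),.107);k=ray("top",(280.7,208.3),.107);print("hub top",c,k,np.degrees(np.arctan2(*(k-c)[1::-1])),np.linalg.norm(k-c))
c=ray("side",(291,178.9),.107);k=ray("side",(271+190/7.5,164+112/7.5),.107);print("hub side",c,k,np.degrees(np.arctan2(*(k-c)[1::-1])),np.linalg.norm(k-c))
c=ray("top",(428.8,183.7),.066);k=ray("top",(427,169.7),.066);print("fl",c,k,np.degrees(np.arctan2(*(k-c)[1::-1])),np.linalg.norm(k-c))
b=cv2.imread("pics/side0.png")
x0=ray("side",(379+110/5,252+145/5-3),.066)
C=np.array([.5537,.137])
R=lambda d:np.array([np.cos(np.radians(d)),np.sin(np.radians(d))])
print("cell1",C+.0707*R(107.3),"cell3",C+.0707*R(-72.7))
s=ctrl.state();p=np.array(s["ee_pos"]);Rt=np.array(s["tcp_rot"])
print("to above jar a",Rt.T@(np.array([.448,-.1588,.16])-p))
```

```text
hub top [0.5514 0.1346 0.107 ] [0.5624 0.1226 0.107 ] -47.69611429382946 0.016205808167703017
hub side [0.5542 0.1342 0.107 ] [0.5651 0.1266 0.107 ] -34.77664298368018 0.013263026129587102
fl [ 0.6283 -0.2329  0.066 ] [ 0.6633 -0.23    0.066 ] 4.729288072298729 0.03510779214322651
cell1 [0.5327 0.2045] cell3 [0.5747 0.0695]
to above jar a [-0.4747 -0.6275  0.0627]
```

Create to.py:
```python
# report: tool-axis shift and turn to a target x y z and yaw(deg) of tool y axis
import sys
from h import *
from scipy.spatial.transform import Rotation as Ro
x,y,z,a=map(float,sys.argv[1:5]);s=ctrl.state();R=np.array(s["tcp_rot"]);p=np.array(s["ee_pos"])
a=np.radians(a);Y=np.array([np.cos(a),np.sin(a),0]);Z=np.array([0,0,-1.]);T=np.c_[np.cross(Y,Z),Y,Z]
print("t",s["time"],"shift",np.round(R.T@(np.array([x,y,z])-p),4),"rot",np.round(Ro.from_matrix(R.T@T).as_rotvec(),4),"F",np.round(s["wrist_force"],1))
```

```text
(no output)
```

Call:
{"name": "nudge_tcp", "arguments": {
  "moves": [
    {"dx":-0.42, "dy":-0.37, "dz":-0.03, "drz":0.885},
    {"dx":-0.42, "dy":-0.37, "dz":-0.03, "drz":0.885},
    {"dx":-0.42, "dy":-0.37, "dz":-0.03, "drz":0.885},
    {"dx":-0.42, "dy":-0.37, "dz":-0.03, "drz":0.885},
    {"dx":-0.42, "dy":-0.37, "dz":-0.03, "drz":0.885},
    {"dx":-0.42, "dy":-0.37, "dz":-0.03, "drz":0.885},
    {"dx":-0.42, "dy":-0.37, "dz":-0.03, "drz":0.885},
    {"dx":-0.42, "dy":-0.37, "dz":-0.03, "drz":0.885},
    {"dx":-0.42, "dy":-0.37, "dz":-0.03, "drz":0.885},
    {"dx":-0.42, "dy":-0.37, "dz":-0.03, "drz":0.885}
  ],
  "finger_gap": 0.087,
  "grip_n": 15
}}

```text
time: 1.1
ee_pos: [0.468, 0.1529, 0.2493]
tcp_rot: [[-0.295, 0.956, 0.0], [0.956, 0.295, 0.0], [0.0, 0.0, -1.0]]
wrist_force: [0.7, 0.2, 0.5]
gripper_width: 0.0867
grip_force: 0.0
```

```bash
python3 to.py .448 -.1588 .12 17.3
```

```text
t 1.1 shift [-0.2921 -0.111   0.1292] rot [ 0.0001 -0.0003 -0.0028] F [0.7 0.2 0.5]
```

Call:
{"name": "nudge_tcp", "arguments": {
  "moves": [
    {"dx":-0.05, "dy":-0.02},
    {"dx":-0.1, "dy":-0.04},
    {"dx":-0.15, "dy":-0.06, "dz":0.03},
    {"dx":-0.2, "dy":-0.08, "dz":0.06},
    {"dx":-0.25, "dy":-0.1, "dz":0.1},
    {"dx":-0.292, "dy":-0.111, "dz":0.129},
    {"dx":-0.292, "dy":-0.111, "dz":0.129},
    {"dx":-0.292, "dy":-0.111, "dz":0.129},
    {"dx":-0.292, "dy":-0.111, "dz":0.129}
  ]
}}

```text
time: 2.0
ee_pos: [0.4466, -0.1573, 0.1195]
tcp_rot: [[-0.292, 0.956, -0.002], [0.956, 0.292, 0.0], [0.001, -0.002, -1.0]]
wrist_force: [0.5, 1.1, -0.2]
gripper_width: 0.087
grip_force: 0.0
```

```bash
python3 to.py .448 -.1588 .034 17.3
```

```text
t 2.0 shift [-0.0019  0.001   0.0855] rot [-0.002  -0.0007 -0.0056] F [ 0.5  1.1 -0.2]
```

Call:
{"name": "nudge_tcp", "arguments": {
  "moves": [
    {"dx":-0.002, "dy":0.001, "dz":0.04},
    {"dx":-0.002, "dy":0.001, "dz":0.07},
    {"dx":-0.002, "dy":0.001, "dz":0.0855},
    {"dx":-0.002, "dy":0.001, "dz":0.0855}
  ]
}}

```text
time: 2.4
ee_pos: [0.4481, -0.1562, 0.0334]
tcp_rot: [[-0.297, 0.955, -0.004], [0.955, 0.297, 0.001], [0.002, -0.003, -1.0]]
wrist_force: [-0.7, -0.8, 0.2]
gripper_width: 0.0868
grip_force: 0.0
```

Call:
{"name": "nudge_tcp", "arguments": {
  "moves": [
    {},
    {},
    {},
    {},
    {},
    {},
    {},
    {}
  ],
  "finger_gap": 0.03,
  "grip_n": 15
}}

```text
time: 3.2
ee_pos: [0.449, -0.1584, 0.0348]
tcp_rot: [[-0.294, 0.956, -0.0], [0.956, 0.294, 0.0], [0.0, -0.0, -1.0]]
wrist_force: [-0.5, -0.7, 2.0]
gripper_width: 0.0386
grip_force: 15.0
```

Call:
{"name": "nudge_tcp", "arguments": {
  "moves": [
    {"dz":-0.02},
    {"dz":-0.05},
    {"dz":-0.1},
    {"dz":-0.15},
    {"dx":0.05, "dy":0.02, "dz":-0.15},
    {"dx":0.1, "dy":0.05, "dz":-0.15},
    {"dx":0.14, "dy":0.08, "dz":-0.15},
    {"dx":0.18, "dy":0.1, "dz":-0.15},
    {"dx":0.22, "dy":0.12, "dz":-0.15},
    {"dx":0.26, "dy":0.15, "dz":-0.15}
  ]
}}

```text
time: 4.2
ee_pos: [0.5147, 0.1353, 0.1845]
tcp_rot: [[-0.295, 0.955, -0.001], [0.955, 0.295, 0.001], [0.001, -0.001, -1.0]]
wrist_force: [1.2, 0.1, -0.8]
gripper_width: 0.0386
grip_force: 15.0
```

```bash
python3 to.py .5327 .2045 .11 17.3
```

```text
t 4.2 shift [0.0607 0.0376 0.0745] rot [-0.0008 -0.001  -0.0021] F [ 1.2  0.1 -0.8]
```

Call:
{"name": "nudge_tcp", "arguments": {
  "moves": [
    {"dx":0.04, "dy":0.025},
    {"dx":0.06, "dy":0.036},
    {"dx":0.06, "dy":0.036, "dz":0.04},
    {"dx":0.06, "dy":0.036, "dz":0.06},
    {"dx":0.06, "dy":0.036, "dz":0.06},
    {"dx":0.06, "dy":0.036, "dz":0.06}
  ]
}}

```text
time: 4.8
ee_pos: [0.5323, 0.2003, 0.125]
tcp_rot: [[-0.294, 0.956, -0.0], [0.956, 0.294, -0.001], [-0.0, -0.0, -1.0]]
wrist_force: [0.8, -0.7, 0.1]
gripper_width: 0.0382
grip_force: 15.0
```

```bash
python3 to.py .5327 .2045 .0908 17.3
```

Run:
```python
from h import *
a=ctrl.snapshot("top")[...,::-1];b=ctrl.snapshot("side")[...,::-1]
o=np.vstack([cv2.resize(a[150:280,200:360],(640,300*520//300)[:1]+(300,)) if 0 else cv2.resize(a[140:290,200:360],(320*2,300)),cv2.resize(b[80:240,200:360],(640,300))]);cv2.imwrite("pics/place1.png",cv2.resize(np.hstack([cv2.resize(a[140:290,200:360],(400,375)),cv2.resize(b[90:240,200:360],(400,375))]),(800,375)))
```

```text
t 4.8 shift [0.0039 0.0016 0.0342] rot [-0.0005  0.0004 -0.0038] F [ 0.8 -0.7  0.1]
```

View pics/place1.png

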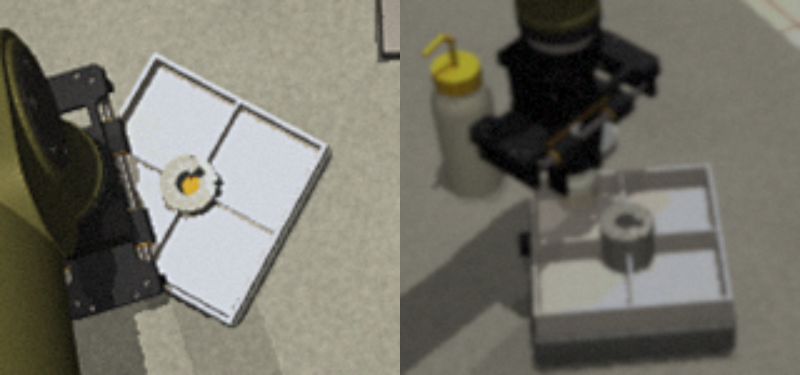

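The view shows the jar above the left cell (cell1) at about (150,165) in the crop, clear of the hub. I'll lower it gently.

Call:
{"name": "nudge_tcp", "arguments": {
  "moves": [
    {"dx":0.004, "dy":0.002, "dz":0.01},
    {"dx":0.004, "dy":0.002, "dz":0.02},
    {"dx":0.004, "dy":0.002, "dz":0.026},
    {"dx":0.004, "dy":0.002, "dz":0.03},
    {"dx":0.004, "dy":0.002, "dz":0.032},
    {"dx":0.004, "dy":0.002, "dz":0.034},
    {"dx":0.004, "dy":0.002, "dz":0.034},
    {"dx":0.004, "dy":0.002, "dz":0.034}
  ]
}}

```text
time: 5.7
ee_pos: [0.5332, 0.2054, 0.0911]
tcp_rot: [[-0.295, 0.956, 0.001], [0.956, 0.295, 0.0], [0.0, 0.001, -1.0]]
wrist_force: [0.1, 0.3, -1.2]
gripper_width: 0.0385
grip_force: 15.0
```

```bash
python3 to.py .5327 .2045 .0908 17.3
```

```text
t 5.7 shift [-0.0008 -0.0007  0.0003] rot [ 0.0006 -0.0001 -0.003 ] F [ 0.1  0.3 -1.2]
```

Call:
{"name": "nudge_tcp", "arguments": {
  "moves": [
    {"dz":0.001},
    {"dz":0.001},
    {"dz":0.0015},
    {"dz":0.0015}
  ]
}}

```text
time: 6.1
ee_pos: [0.5333, 0.2055, 0.0908]
tcp_rot: [[-0.295, 0.956, 0.001], [0.956, 0.295, 0.001], [0.001, 0.001, -1.0]]
wrist_force: [-3.4, -1.8, 8.9]
gripper_width: 0.0387
grip_force: 15.0
```

Contact is made with about 9 N. I'll release, rise, and measure the way to jar b.

Call:
{"name": "nudge_tcp", "arguments": {
  "moves": [
    {},
    {},
    {},
    {},
    {},
    {"dz":-0.02},
    {"dz":-0.05},
    {"dz":-0.1},
    {"dz":-0.1}
  ],
  "finger_gap": 0.085
}}

```text
time: 7.0
ee_pos: [0.537, 0.2068, 0.1963]
tcp_rot: [[-0.294, 0.956, 0.011], [0.956, 0.294, 0.006], [0.002, 0.012, -1.0]]
wrist_force: [0.3, 1.2, -0.3]
gripper_width: 0.0845
grip_force: 0.0
```

```bash
python3 to.py .4155 -.3066 .12 17.3
```

```text
t 7.0 shift [-0.4551 -0.268   0.072 ] rot [ 0.0119 -0.0024 -0.0032] F [ 0.3  1.2 -0.3]
```

Call:
{"name": "nudge_tcp", "arguments": {
  "moves": [
    {"dx":-0.043, "dy":-0.025},
    {"dx":-0.086, "dy":-0.05},
    {"dx":-0.129, "dy":-0.076},
    {"dx":-0.172, "dy":-0.101},
    {"dx":-0.215, "dy":-0.127},
    {"dx":-0.258, "dy":-0.152},
    {"dx":-0.3, "dy":-0.177},
    {"dx":-0.34, "dy":-0.2},
    {"dx":-0.38, "dy":-0.225, "dz":0.02},
    {"dx":-0.42, "dy":-0.25, "dz":0.04}
  ]
}}

```text
time: 8.0
ee_pos: [0.4183, -0.2692, 0.1504]
tcp_rot: [[-0.295, 0.955, 0.004], [0.956, 0.295, 0.0], [-0.001, 0.003, -1.0]]
wrist_force: [0.1, 0.9, 0.1]
gripper_width: 0.0849
grip_force: 0.0
```

Call:
{"name": "nudge_tcp", "arguments": {
  "moves": [
    {"dx":-0.035, "dy":-0.018, "dz":0.02},
    {"dx":-0.035, "dy":-0.018, "dz":0.03},
    {"dx":-0.035, "dy":-0.018, "dz":0.03},
    {"dx":-0.035, "dy":-0.018, "dz":0.03}
  ]
}}

```text
time: 8.4
ee_pos: [0.4121, -0.3049, 0.1202]
tcp_rot: [[-0.296, 0.955, -0.0], [0.955, 0.296, 0.001], [0.001, 0.0, -1.0]]
wrist_force: [-0.4, -0.4, -0.1]
gripper_width: 0.0847
grip_force: 0.0
```

```bash
python3 to.py .4155 -.3066 .034 17.3;python3 - <<'E'
from h import *
b=ctrl.snapshot("side")[...,::-1];t=ctrl.snapshot("top")[...,::-1]
cv2.imwrite("pics/p2.png",np.hstack([cv2.resize(b[250:400,270:430],(400,375)),cv2.resize(t[140:290,200:360],(400,375))]))
E
```

```text
t 8.4 shift [-0.0027  0.0028  0.0862] rot [ 0.0001 -0.0007 -0.0013] F [-0.4 -0.4 -0.1]
```

View pics/p2.png

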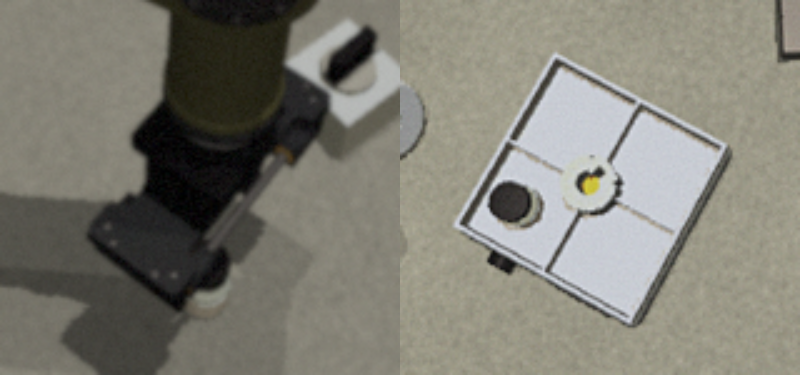

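The first jar stands upright in the left cell (cap at crop (512,203)). The opposite cell, on the right, is free, and the gripper is centred over jar b. Descending.

Call:
{"name": "nudge_tcp", "arguments": {
  "moves": [
    {"dx":-0.003, "dy":0.003, "dz":0.04},
    {"dx":-0.003, "dy":0.003, "dz":0.07},
    {"dx":-0.003, "dy":0.003, "dz":0.0855},
    {"dx":-0.003, "dy":0.003, "dz":0.0855},
    {"dx":-0.003, "dy":0.003, "dz":0.0855}
  ]
}}

```text
time: 9.0
ee_pos: [0.4161, -0.3083, 0.0358]
tcp_rot: [[-0.295, 0.955, 0.001], [0.955, 0.295, -0.0], [-0.001, 0.001, -1.0]]
wrist_force: [-0.2, 0.8, 0.3]
gripper_width: 0.0854
grip_force: 0.0
```

Call:
{"name": "nudge_tcp", "arguments": {
  "moves": [
    {},
    {},
    {},
    {},
    {},
    {},
    {},
    {}
  ],
  "finger_gap": 0.03,
  "grip_n": 15
}}

```text
time: 9.8
ee_pos: [0.4153, -0.3081, 0.0348]
tcp_rot: [[-0.295, 0.956, 0.0], [0.956, 0.295, 0.0], [-0.0, 0.0, -1.0]]
wrist_force: [-0.4, 0.3, 1.0]
gripper_width: 0.0386
grip_force: 15.0
```

```bash
python3 to.py .5747 .0695 .19 17.3
```

```text
t 9.8 shift [ 0.3139  0.2636 -0.1552] rot [ 0.0002  0.     -0.0029] F [-0.4  0.3  1. ]
```

Call:
{"name": "nudge_tcp", "arguments": {
  "moves": [
    {"dz":-0.02},
    {"dz":-0.06},
    {"dz":-0.11},
    {"dz":-0.155},
    {"dx":0.035, "dy":0.03, "dz":-0.155},
    {"dx":0.07, "dy":0.06, "dz":-0.155},
    {"dx":0.105, "dy":0.09, "dz":-0.155},
    {"dx":0.14, "dy":0.12, "dz":-0.155},
    {"dx":0.175, "dy":0.15, "dz":-0.155},
    {"dx":0.21, "dy":0.18, "dz":-0.155}
  ]
}}

```text
time: 10.8
ee_pos: [0.5255, -0.0527, 0.1896]
tcp_rot: [[-0.294, 0.956, -0.0], [0.956, 0.294, 0.001], [0.001, 0.0, -1.0]]
wrist_force: [0.8, -0.1, -0.5]
gripper_width: 0.0385
grip_force: 15.0
```

Call:
{"name": "nudge_tcp", "arguments": {
  "moves": [
    {"dx":0.035, "dy":0.028},
    {"dx":0.07, "dy":0.056},
    {"dx":0.104, "dy":0.0836},
    {"dx":0.104, "dy":0.0836},
    {"dx":0.104, "dy":0.0836, "dz":0.03},
    {"dx":0.104, "dy":0.0836, "dz":0.06},
    {"dx":0.104, "dy":0.0836, "dz":0.06},
    {"dx":0.104, "dy":0.0836, "dz":0.06}
  ]
}}

```text
time: 11.6
ee_pos: [0.5742, 0.0692, 0.1297]
tcp_rot: [[-0.294, 0.956, -0.001], [0.956, 0.294, -0.001], [-0.0, -0.001, -1.0]]
wrist_force: [0.6, -0.2, -0.5]
gripper_width: 0.0387
grip_force: 15.0
```

```bash
python3 to.py .5747 .0695 .0908 17.3
```

```text
t 11.6 shift [0.0002 0.0006 0.0389] rot [-0.0013  0.0003 -0.0033] F [ 0.6 -0.2 -0.5]
```

Call:
{"name": "nudge_tcp", "arguments": {
  "moves": [
    {"dz":0.012},
    {"dz":0.024},
    {"dz":0.032},
    {"dz":0.036},
    {"dz":0.038},
    {"dz":0.039},
    {"dz":0.0395},
    {"dz":0.04},
    {"dz":0.04}
  ]
}}

```text
time: 12.5
ee_pos: [0.5748, 0.0695, 0.0907]
tcp_rot: [[-0.295, 0.956, 0.0], [0.956, 0.295, 0.001], [0.0, 0.0, -1.0]]
wrist_force: [-2.9, -0.4, 5.4]
gripper_width: 0.0387
grip_force: 15.0
```

Call:
{"name": "nudge_tcp", "arguments": {
  "moves": [
    {},
    {},
    {},
    {},
    {},
    {"dz":-0.02},
    {"dz":-0.06},
    {"dz":-0.1},
    {"dz":-0.1}
  ],
  "finger_gap": 0.07
}}

```text
time: 13.4
ee_pos: [0.5783, 0.0697, 0.1956]
tcp_rot: [[-0.294, 0.956, 0.01], [0.956, 0.294, 0.003], [-0.0, 0.01, -1.0]]
wrist_force: [0.2, 0.5, 0.5]
gripper_width: 0.0701
grip_force: 0.0
```

```bash
python3 to.py .6283 -.2329 .14 96.5
```

```text
t 13.4 shift [-0.3039 -0.0418  0.0553] rot [ 0.0086  0.0073 -1.3855] F [0.2 0.5 0.5]
```

Call:
{"name": "nudge_tcp", "arguments": {
  "moves": [
    {"dx":-0.05, "dy":-0.007, "drz":-0.15},
    {"dx":-0.1, "dy":-0.014, "drz":-0.3},
    {"dx":-0.15, "dy":-0.021, "drz":-0.45},
    {"dx":-0.2, "dy":-0.028, "drz":-0.6},
    {"dx":-0.25, "dy":-0.035, "drz":-0.75},
    {"dx":-0.3, "dy":-0.04, "drz":-0.9},
    {"dx":-0.3, "dy":-0.04, "dz":0.02, "drz":-1.05},
    {"dx":-0.3, "dy":-0.04, "dz":0.05, "drz":-1.2},
    {"dx":-0.3, "dy":-0.04, "dz":0.05, "drz":-1.35},
    {"dx":-0.3, "dy":-0.04, "dz":0.05, "drz":-1.385}
  ]
}}

```text
time: 14.4
ee_pos: [0.6236, -0.229, 0.1373]
tcp_rot: [[-0.993, -0.118, -0.003], [-0.118, 0.993, 0.001], [0.003, 0.001, -1.0]]
wrist_force: [-0.0, 0.2, 0.7]
gripper_width: 0.0699
grip_force: 0.0
```

```bash
python3 to.py .6283 -.2329 .14 96.5
```

Run:
```python
from h import *
b=ctrl.snapshot("side")[...,::-1];t=ctrl.snapshot("top")[...,::-1]
cv2.imwrite("pics/s3.png",b);cv2.imwrite("pics/t3.png",t)
f=lambda im,x,y,w:cv2.resize(im[y-w:y+w,x-w:x+w],(390,390),interpolation=cv2.INTER_CUBIC)
cv2.imwrite("pics/p3.png",np.hstack([f(t,276,213,40),f(b,291,190,40)]))
```

```text
t 14.4 shift [-0.0042 -0.0045 -0.0027] rot [ 0.0013 -0.0033  0.0044] F [-0.   0.2  0.7]
```

View pics/p3.png

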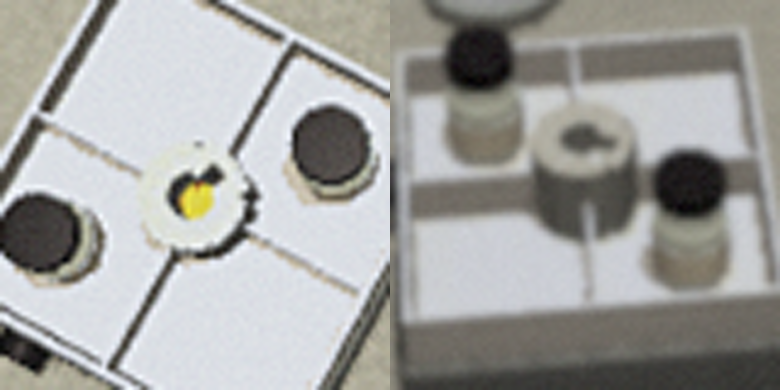

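View pics/t3.png

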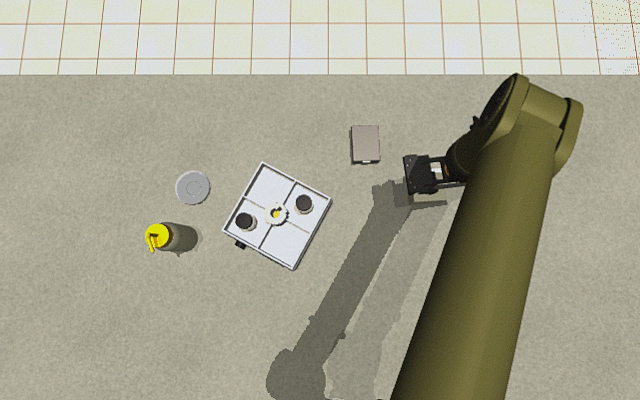

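Both jars stand upright in opposite cells: caps at top-view (245,221) and (304,203). The keyway pocket sits at about (212,173) in the left crop, and the hub face is centred near (195,195). I'll refine the hub numerically.

Run:
```python
from h import *
np.set_printoptions(precision=4,suppress=True)
ang=lambda v:np.degrees(np.arctan2(v[1],v[0]))
S=8
for n,files,(cx,cy),w,th in(("top",("t3","top0"),(276,213),18,200),("side",("s3","side0"),(291,180),16,150)):
    im=np.mean([cv2.imread(f"pics/{f}.png").astype(np.float32) for f in files],0)
    c=cv2.GaussianBlur(cv2.resize(im[cy-w:cy+w,cx-w:cx+w],None,fx=S,fy=S,interpolation=cv2.INTER_CUBIC),(0,0),4)
    up=lambda p:((np.array(p)+.5)/S-.5+[cx-w,cy-w])
    V=c.max(2);rb=c[...,2]-c[...,0]
    print(n,"V range face/dark",np.percentile(V,[1,10,50,90]),"rb",np.percentile(rb,[5,50,95]))
    hole=(V<(120 if n=="top" else 95))|((rb>60))
    M=blobs(hole,200)
    for k in M:
        p=up(cv2.minEnclosingCircle(k)[0]);d=np.hypot(*(k[:,0]-[w*S,w*S]).mean(0))
        if d>70: continue
        P=np.array([ray(n,up(q),.107)[:2] for q in k[:,0]])
        C0=ray(n,(275.4,213.2) if n=="top" else (290.9,178.6),.107)[:2]
        r=np.hypot(*(P-C0).T);far=P[r>.9*r.max()].mean(0)
        print("hole area",cv2.contourArea(k),"bbox",P.min(0),P.max(0),"far",far,r.max(),ang(far-C0),C0)
    face=(rb>(6 if n=="top" else 3))&(V>110)
    k=max(blobs(cv2.morphologyEx(face.astype(np.uint8),cv2.MORPH_OPEN,np.ones((13,13)))),key=cv2.contourArea)
    P=np.array([ray(n,up(q),.107)[:2] for q in cv2.convexHull(k)[:,0]]).astype(np.float32)
    (x,y),R=cv2.minEnclosingCircle(P*1000);print("face circle",x,y,R)
```

```text
top V range face/dark [ 51.1809 129.9404 211.4944 214.7954] rb [-11.2903  -9.0191  18.5634]
hole area 4849.5 bbox [0.5412 0.1215] [0.5664 0.1472] far [0.5646 0.124 ] 0.01804031340286308 -38.11278724668019 [0.551  0.1346]
face circle 549.0386352539062 131.8076934814453 11.262688636779785
side V range face/dark [ 60.0877  67.4196 134.5936 179.3893] rb [-4.4423  6.549  11.9866]
hole area 1960.0 bbox [0.5446 0.1264] [0.5645 0.147 ] far [0.5533 0.1413] 0.012502403816850399 101.82166273268135 [0.5546 0.1352]
face circle 546.5653686523438 150.33078002929688 42.50250244140625
```

Call:
{"name": "nudge_tcp", "arguments": {
  "moves": [
    {"dx":-0.004, "dy":-0.0045, "dz":0.02},
    {"dx":-0.004, "dy":-0.0045, "dz":0.045},
    {"dx":-0.004, "dy":-0.0045, "dz":0.06},
    {"dx":-0.004, "dy":-0.0045, "dz":0.066},
    {"dx":-0.004, "dy":-0.0045, "dz":0.066},
    {"dx":-0.004, "dy":-0.0045, "dz":0.066}
  ]
}}

```text
time: 15.1
ee_pos: [0.6298, -0.2332, 0.0744]
tcp_rot: [[-0.994, -0.113, 0.001], [-0.113, 0.994, -0.0], [-0.001, -0.001, -1.0]]
wrist_force: [-0.7, 0.4, 0.6]
gripper_width: 0.07
grip_force: 0.0
```

```bash
python3 to.py .6283 -.2329 .071 96.5
```

```text
t 15.1 shift [0.0014 0.0005 0.0034] rot [-0.0006  0.001  -0.0006] F [-0.7  0.4  0.6]
```

Call:
{"name": "nudge_tcp", "arguments": {
  "moves": [
    {"dz":0.002},
    {"dz":0.002}
  ]
}}

```text
time: 15.3
ee_pos: [0.6297, -0.233, 0.0725]
tcp_rot: [[-0.994, -0.113, 0.001], [-0.113, 0.994, -0.0], [-0.001, -0.0, -1.0]]
wrist_force: [0.3, 0.4, -0.9]
gripper_width: 0.07
grip_force: 0.0
```

Call:
{"name": "nudge_tcp", "arguments": {
  "moves": [
    {},
    {},
    {},
    {},
    {},
    {},
    {},
    {},
    {},
    {}
  ],
  "finger_gap": 0.005,
  "grip_n": 45
}}

```text
time: 16.3
ee_pos: [0.6293, -0.2327, 0.0717]
tcp_rot: [[-0.994, -0.113, -0.0], [-0.113, 0.994, 0.0], [-0.0, 0.0, -1.0]]
wrist_force: [-0.2, 0.2, -0.0]
gripper_width: 0.0139
grip_force: 45.0
```

Call:
{"name": "nudge_tcp", "arguments": {
  "moves": [
    {"dz":-0.02},
    {"dz":-0.06},
    {"dz":-0.11},
    {"dz":-0.14},
    {"dz":-0.14},
    {"dz":-0.14}
  ]
}}

```text
time: 16.9
ee_pos: [0.629, -0.2329, 0.2114]
tcp_rot: [[-0.994, -0.113, -0.0], [-0.113, 0.994, 0.0], [0.0, 0.0, -1.0]]
wrist_force: [-0.9, -0.2, -3.7]
gripper_width: 0.0136
grip_force: 45.0
```

Run:
```python
from h import *
b=ctrl.snapshot("side")[...,::-1];t=ctrl.snapshot("top")[...,::-1]
cv2.imwrite("pics/s4.png",b);cv2.imwrite("pics/t4.png",t)
u=pix("side",ctrl.state()["ee_pos"]).astype(int);print(u)
f=lambda im,x,y,w:cv2.resize(im[max(y-w,0):y+w,x-w:x+w],(390,390),interpolation=cv2.INTER_CUBIC)
cv2.imwrite("pics/p4.png",np.hstack([f(b,u[0],u[1]+5,32),f(t,430,170,40)]))
```

```bash
python3 to.py .553 .1357 .21 47
```

```text
[418 237]
t 17.0 shift [ 0.033   0.3741 -0.    ] rot [ 1.000e-04 -4.300e-03  8.638e-01] F [ 0.1  1.2 -3.1]
```

View pics/p4.png

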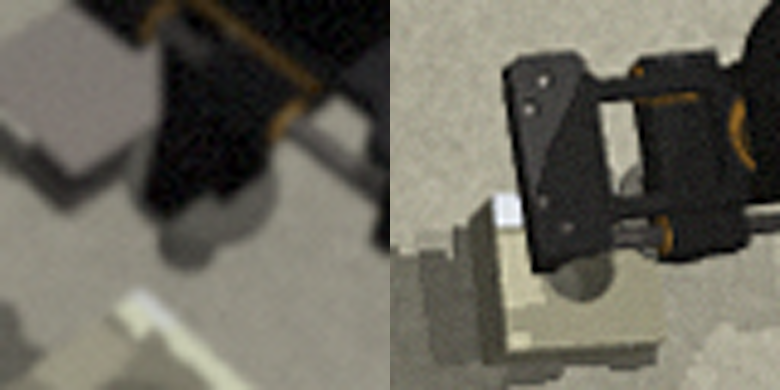

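Side crop: the spindle hangs upright in the fingers, with its flange spanning x 135–278 and its shaft end at (187,240). Now I'll check the spindle's offset along the handle.

Run:
```python
from h import *
s=ctrl.state();p=np.array(s["ee_pos"])
f=lambda X:np.round((pix("side",X)-[418-32,237+5-32])*390/64)
o=p-[0,0,.0117]
for nm,d in(("flange bottom",0),("shaft end",-.04),("key low",-.026)):print(nm,f(o+[0,0,d]))
a=np.radians(6.5)
e=np.array([np.cos(a),np.sin(a),0])
print("5mm along handle moves",f(o+.005*e)-f(o))
F=np.array([f(o+.025*np.array([np.cos(t),np.sin(t),0])) for t in np.linspace(0,6.28,60)]);print("flange bbox",F.min(0),F.max(0))
B=np.array([f(o+[0,0,-.04]+.0065*np.array([np.cos(t),np.sin(t),0])) for t in np.linspace(0,6.28,60)]);B2=np.array([f(o+[0,0,-.035]+.01*np.array([np.cos(t),np.sin(t),0])) for t in np.linspace(0,6.28,60)]);print("shaft end bbox",B.min(0),B.max(0),B2.min(0),B2.max(0))
```

```text
flange bottom [193. 190.]
shaft end [175. 261.]
key low [181. 237.]
5mm along handle moves [10. -8.]
flange bbox [116. 130.] [269. 252.]
shaft end bbox [156. 245.] [195. 277.] [148. 228.] [207. 277.]
```

Call:
{"name": "nudge_tcp", "arguments": {
  "moves": [
    {"dy":0.05, "dz":-0.01, "drz":0.15},
    {"dx":0.01, "dy":0.1, "dz":-0.01, "drz":0.3},
    {"dx":0.01, "dy":0.15, "dz":-0.01, "drz":0.45},
    {"dx":0.02, "dy":0.2, "dz":-0.01, "drz":0.6},
    {"dx":0.02, "dy":0.25, "dz":-0.01, "drz":0.75},
    {"dx":0.03, "dy":0.3, "dz":-0.01, "drz":0.86},
    {"dx":0.033, "dy":0.34, "dz":-0.01, "drz":0.86},
    {"dx":0.033, "dy":0.374, "dz":-0.01, "drz":0.86},
    {"dx":0.033, "dy":0.374, "drz":0.864},
    {"dx":0.033, "dy":0.374, "drz":0.864}
  ]
}}

```text
time: 18.0
ee_pos: [0.5517, 0.1369, 0.2084]
tcp_rot: [[-0.735, 0.679, -0.006], [0.679, 0.735, -0.002], [0.002, -0.005, -1.0]]
wrist_force: [-0.5, 0.1, -3.1]
gripper_width: 0.0137
grip_force: 45.0
```

```bash
python3 to.py .553 .1357 .165 47
```

```text
t 18.0 shift [-0.0018  0.0003  0.0434] rot [-0.0055 -0.0024  0.0047] F [-0.5  0.1 -3.1]
```

Call:
{"name": "nudge_tcp", "arguments": {
  "moves": [
    {"dx":-0.002, "dz":0.015, "drz":0.005},
    {"dx":-0.002, "dz":0.03, "drz":0.005},
    {"dx":-0.002, "dz":0.03, "drz":0.005},
    {"dx":-0.002, "dz":0.03, "drz":0.005}
  ]
}}

```text
time: 18.4
ee_pos: [0.5554, 0.1323, 0.1809]
tcp_rot: [[-0.726, 0.687, -0.001], [0.687, 0.726, -0.001], [0.001, -0.002, -1.0]]
wrist_force: [0.4, -0.2, -2.2]
gripper_width: 0.0136
grip_force: 45.0
```

Run:
```python
from h import *
b=ctrl.snapshot("side")[...,::-1];t=ctrl.snapshot("top")[...,::-1]
cv2.imwrite("pics/s5.png",b);cv2.imwrite("pics/t5.png",t)
p=np.array(ctrl.state()["ee_pos"]);print(p)
o=p-[0,0,.0117]
f=lambda im,x,y,w:cv2.resize(im[y-w:y+w,x-w:x+w],(600,600),interpolation=cv2.INTER_CUBIC)
cv2.imwrite("pics/p5.png",f(b,291,170,30))
F=lambda X:np.round((pix("side",X)-[261,140])*10)
ring=lambda c,r:np.array([F(c+r*np.array([np.cos(t),np.sin(t),0])) for t in np.linspace(0,6.28,60)])
for nm,c,r in(("flange",o,.025),("shaft-35",o-[0,0,.035],.01),("hub",np.array([.553,.1357,.107]),.026)):
    G=ring(c,r);print(nm,F(c),G.min(0),G.max(0))
a=np.radians(-43);print("5mm along key",F(o+.005*np.array([np.cos(a),np.sin(a),0]))-F(o),"tab",F(o+.037*np.array([np.cos(a),np.sin(a),0])))
```

```text
[0.5561112  0.13306022 0.18216136]
flange [299. 204.] [194. 133.] [403. 278.]
shaft-35 [304. 308.] [263. 279.] [345. 337.]
hub [293. 387.] [188. 313.] [397. 464.]
5mm along key [20.  3.] tab [451. 221.]
```

View pics/p5.png

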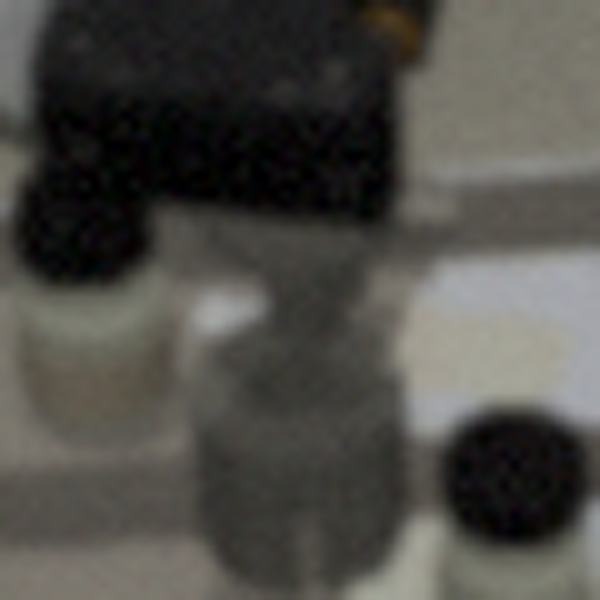

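The picture is low in contrast. The shaft is centred near x≈315 and the hub near x≈302, so the spindle needs about 4 mm back along image x. I'll correct that and lower it to where the round tip is entering.

```bash
python3 to.py .5527 .1355 .165 47
```

```text
t 18.5 shift [ 0.0042 -0.0006  0.0172] rot [ 0.0007  0.0004 -0.0064] F [-0.7  0.1 -2.8]
```

Call:
{"name": "nudge_tcp", "arguments": {
  "moves": [
    {"dx":0.004},
    {"dx":0.004, "dz":0.01},
    {"dx":0.004, "dz":0.016},
    {"dx":0.004, "dz":0.016},
    {"dx":0.004, "dz":0.016},
    {"dx":0.004, "dz":0.016}
  ]
}}

```text
time: 19.1
ee_pos: [0.5529, 0.1363, 0.166]
tcp_rot: [[-0.728, 0.686, 0.0], [0.686, 0.728, 0.0], [-0.0, 0.0, -1.0]]
wrist_force: [0.7, 0.3, -3.4]
gripper_width: 0.0137
grip_force: 45.0
```

```bash
python3 to.py .5527 .1355 .148 47
```

```text
t 19.1 shift [-0.0004 -0.0008  0.018 ] rot [ 0.0004  0.0002 -0.0053] F [ 0.7  0.3 -3.4]
```

Call:
{"name": "nudge_tcp", "arguments": {
  "moves": [
    {"dx":-0.0003, "dy":-0.0006, "dz":0.005},
    {"dx":-0.0003, "dy":-0.0006, "dz":0.009},
    {"dx":-0.0003, "dy":-0.0006, "dz":0.011},
    {"dx":-0.0003, "dy":-0.0006, "dz":0.013},
    {"dx":-0.0003, "dy":-0.0006, "dz":0.013}
  ]
}}

```text
time: 19.6
ee_pos: [0.5523, 0.1364, 0.1524]
tcp_rot: [[-0.728, 0.686, -0.0], [0.686, 0.728, 0.001], [0.001, 0.0, -1.0]]
wrist_force: [-0.2, 2.3, -3.4]
gripper_width: 0.0135
grip_force: 45.0
```

Call:
{"name": "nudge_tcp", "arguments": {
  "moves": [
    {"dz":0.002},
    {"dz":0.003},
    {"dz":0.004},
    {"dz":0.004}
  ]
}}

```text
time: 20.0
ee_pos: [0.5524, 0.1365, 0.1488]
tcp_rot: [[-0.728, 0.686, -0.0], [0.686, 0.728, 0.001], [0.001, 0.001, -1.0]]
wrist_force: [-0.6, 3.5, -2.7]
gripper_width: 0.0134
grip_force: 45.0
```

The shaft is in the bore, with a small lateral force. I'll ease towards +y and lower to the key.

Call:
{"name": "nudge_tcp", "arguments": {
  "moves": [
    {"dx":0.0005, "dy":0.0007},
    {"dx":0.0005, "dy":0.0007, "dz":0.002},
    {"dx":0.0005, "dy":0.0007, "dz":0.004},
    {"dx":0.0005, "dy":0.0007, "dz":0.005},
    {"dx":0.0005, "dy":0.0007, "dz":0.006},
    {"dx":0.0005, "dy":0.0007, "dz":0.006}
  ]
}}

```text
time: 20.6
ee_pos: [0.5525, 0.1367, 0.1426]
tcp_rot: [[-0.728, 0.686, -0.0], [0.686, 0.728, 0.0], [0.0, -0.0, -1.0]]
wrist_force: [-2.1, 4.3, -2.1]
gripper_width: 0.0134
grip_force: 45.0
```

Call:
{"name": "nudge_tcp", "arguments": {
  "moves": [
    {"dx":0.001, "dy":0.0003},
    {"dx":0.001, "dy":0.0003, "dz":0.002},
    {"dx":0.001, "dy":0.0003, "dz":0.004},
    {"dx":0.001, "dy":0.0003, "dz":0.006},
    {"dx":0.001, "dy":0.0003, "dz":0.006}
  ]
}}

```text
time: 21.1
ee_pos: [0.5523, 0.137, 0.1364]
tcp_rot: [[-0.728, 0.686, 0.0], [0.686, 0.728, -0.001], [-0.001, -0.0, -1.0]]
wrist_force: [-0.0, 1.0, -3.3]
gripper_width: 0.0138
grip_force: 45.0
```

The key went straight in with no vertical reaction. I'll continue down onto the ejector.

Call:
{"name": "nudge_tcp", "arguments": {
  "moves": [
    {"dz":0.003},
    {"dz":0.006},
    {"dz":0.008},
    {"dz":0.008}
  ]
}}

```text
time: 21.5
ee_pos: [0.5523, 0.1371, 0.1287]
tcp_rot: [[-0.728, 0.686, 0.0], [0.686, 0.728, -0.0], [-0.0, 0.0, -1.0]]
wrist_force: [-0.4, 1.1, -1.6]
gripper_width: 0.0135
grip_force: 45.0
```

Call:
{"name": "nudge_tcp", "arguments": {
  "moves": [
    {"dz":0.002},
    {"dz":0.004},
    {"dz":0.005},
    {"dz":0.005}
  ]
}}

```text
time: 21.9
ee_pos: [0.5524, 0.1372, 0.1247]
tcp_rot: [[-0.728, 0.686, 0.001], [0.686, 0.728, 0.0], [-0.0, 0.0, -1.0]]
wrist_force: [-2.7, -0.5, 4.5]
gripper_width: 0.0136
grip_force: 45.0
```

Run:
```python
from h import *
print(np.round(ctrl.state()["ft_torque"],2))
```

```text
[-0.01  0.63 -0.03]
```

Call:
{"name": "nudge_tcp", "arguments": {
  "moves": [
    {"dz":0.002},
    {"dz":0.004},
    {"dz":0.005},
    {"dz":0.006},
    {"dz":0.006}
  ]
}}

```text
time: 22.4
ee_pos: [0.5525, 0.1372, 0.1193]
tcp_rot: [[-0.728, 0.686, 0.001], [0.686, 0.728, 0.0], [-0.0, 0.001, -1.0]]
wrist_force: [-2.9, -0.8, 8.3]
gripper_width: 0.0132
grip_force: 45.0
```

Call:
{"name": "nudge_tcp", "arguments": {
  "moves": [
    {"dz":0.001},
    {"dz":0.001},
    {"dz":0.001}
  ]
}}

```text
time: 22.7
ee_pos: [0.5525, 0.1371, 0.1187]
tcp_rot: [[-0.728, 0.686, 0.001], [0.686, 0.728, 0.001], [-0.0, 0.001, -1.0]]
wrist_force: [-4.7, -1.3, 10.9]
gripper_width: 0.0138
grip_force: 45.0
```

Call:
{"name": "nudge_tcp", "arguments": {
  "moves": [
    {"dz":0.001},
    {"dz":0.002},
    {"dz":0.002},
    {"dz":0.002},
    {"dz":0.002}
  ]
}}

```text
time: 23.2
ee_pos: [0.5525, 0.1371, 0.1186]
tcp_rot: [[-0.727, 0.686, 0.0], [0.686, 0.727, 0.001], [0.001, 0.001, -1.0]]
wrist_force: [-9.6, -1.6, 22.1]
gripper_width: 0.0138
grip_force: 45.0
```

Run:
```python
from h import *
b=ctrl.snapshot("side")[...,::-1];t=ctrl.snapshot("top")[...,::-1]
f=lambda im,x,y,w:cv2.resize(im[y-w:y+w,x-w:x+w],(390,390),interpolation=cv2.INTER_CUBIC)
cv2.imwrite("pics/p6.png",np.hstack([f(b,291,180,40),f(t,276,213,60)]))
```

```text
(no output)
```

View pics/p6.png

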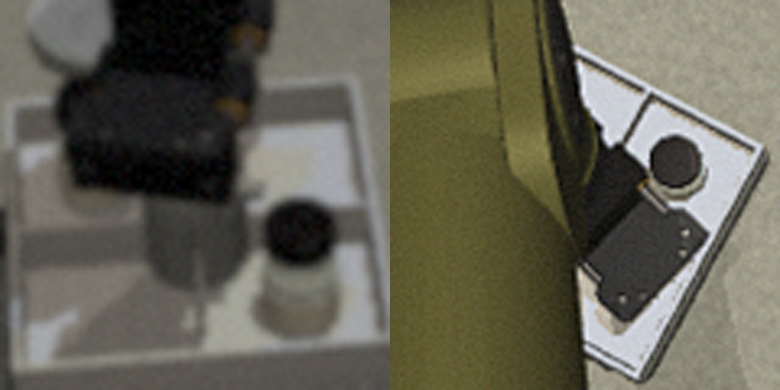

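The TCP stopped hard at z = 0.1186, where a flush flange puts it (0.1187), and the push has risen to 22 N. In the picture both jars stand clear, the right one with its cap at (676,160), and the flange is down on the hub. Handing in.

Call:
{"name": "nudge_tcp", "arguments": {
  "moves": [
    {},
    {},
    {}
  ]
}}

```text
time: 23.6
ee_pos: [0.5525, 0.1372, 0.1186]
tcp_rot: [[-0.728, 0.686, 0.0], [0.686, 0.728, 0.002], [0.001, 0.001, -1.0]]
wrist_force: [-9.7, -1.7, 22.3]
gripper_width: 0.0138
grip_force: 45.0
```

```bash
python3 -c "
from station import ctrl
print(ctrl.sign_off())"
```

```text
the job is handed in; nothing more can be done
None
```

I handed the job in at 23.6 s: both jars stand released in opposite cells (1 and 3), and the gripper is still holding the spindle, keyed and pressed home with about 22 N; sign-off returned no verdict.

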